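# Lift the sample pail onto the scale by its bail

## Robot

A 7-joint arm with a two-finger parallel gripper is mounted at the origin on a cart in front of the work surface, level with it; the furniture and walls round the work are solid. World frame = base frame: x ahead of the robot, y to its left, z up, the work surface at z = 0. Lengths are in m, angles in rad, forces in N, time in s.
With the tool pointing down it reaches from about 0.425 to 0.925 m from the base axis. Payload 6.8 kg.
Tool frame: the origin (TCP) lies between the finger pads; the fingertips stand 22 mm ahead of it and the grasp point (between the pads) lies 3 mm ahead of it (bot.tip_reach is the distance from the TCP to the fingertips, in m); z points along the fingers, x is the direction in which the jaws open and shut, and the axes are right-handed (so a half turn about z gives the same grasp; the last joint's range is limited). The gripper opens to 85 mm and grips with 20 to 120 N. Pads are 22 mm wide; open, the fingers measure 114 mm over their backs; the gripper's body (76 mm by 85 mm) begins 54 mm behind the grasp point. The pads swing forward as they close: fully open they stand 13 mm farther back than shut.
Start: joints at [1.239, 0.477, 0.022, 1.555, -0.011, 1.109, -0.083], TCP at [0.15, -0.658, 0.253] pointing down, gripper open.
Joint ranges: [-2.96, 2.96], [-0.34, 2.1], [-1.41, 1.46], [0.24, 2.44], [-1.37, 4.51], [0.17, 1.92], [-2.96, 2.96]. Speed limits (rad/s): [2.39, 2.39, 3.14, 3.14, 3.14, 3.14, 3.14].

## Interface

Orientations are given as a unit quaternion [w, x, y, z].
In Python, from station import bot gives the robot as it stands.
- The arm moves only by the tool step_arm, never from a script. Its argument "targets" is a list of rows, each a list of 5 numbers: the shift along the tool's x, y, z in mm, then the turn about the tool's z in degrees, then the closure, from 0 (fully open) to 1 (shut). In form: [[dx, dy, dz, spin, jaw], ...]. A call has 1 to 20 rows; each row is the pose to reach, as a shift and turn from the pose commanded when the call began, along the tool's axes at that moment; what a row does not reach only later rows make up. A row lasts 1/12 s, in which the tool goes at most 41.7 mm and 7.16 degrees, less where a joint would pass 70% of its speed; a pose out of reach is approached as far as the arm can. A call with a gripper value outside its range is refused whole. The fingers move at their own pace and stop on an object; "newtons" is the grip in N (left out, the last holds). Time passes only in rows, so rows that repeat a pose let the fingers close. It gives the time, the measured TCP pose, the force and the opening at its end, in the units of the state.
- bot.get_obs(): the state, without advancing time (a new reading comes with each control period).
- bot.read_camera(name): name is "side" or "top" or "wrist"; returns a dict with "frame" (480x640x3 uint8, red, green, blue), "z_map" (480x640 float32, m along the optical axis (not along the pixel's ray), 0 where there is no reading), "fov_y" (degrees; the focal length in pixels is half the picture's height over the tangent of half this angle, whatever the lens; pixels are square), "cx", "cy" (the principal point, pixels), "R" (3x3) and "t" (3): a world point X has camera coordinates R X + t. Camera axes: x right, y down, z forward; pixel columns grow to the right and rows downward; lengths in m; the calibration is good to about 2 mm. A picture is of the moment at which its call begins.
- bot.hand_in(): hands the job in, once; it reports no verdict.
The state is a dict: "t": time; "q": joint angles; "joint_vel": joint speeds; "joint_torque": joint torques, N m; "eef_pos": TCP position; "tool_rot": TCP orientation; "contact_force": force on the tool from outside, world axes, zero at the start; "torque": the same for the moment, N m; "gripper_width": opening from 0.0 (shut) to 1.0 (fully open).
Only numpy, scipy, OpenCV 4.12 (cv2) and the standard library are available. Lean on these libraries where they do the work, as an engineer would, in place of code of your own. Each camera call takes 0.05 s, during which the arm holds its last target.

## Task

The sample pail's wire bail is folded down. Raise the bail upright while the pail stays standing on the table, then lift the pail by the bail and set it down level, without dropping it, so that it stands wholly on the round pan of the bench scale, and let go. Keep the pail from tipping over and leave the two single nut cans (one brown, one orange) where they stand.

Things in the scene. Friction and masses are not known exactly. Their poses are not given: they have to be found in the camera images.
- pail_center (a point): Loose sample pail, 0.3 to 0.55 kg: steel body, fixed white lid, 100 mm high, 86 mm across at the base, 103 mm at the lid (too wide to grasp). Point on its axis, 50 mm above its underside; z points up along the pail. The bail's hinge line runs along its y axis, 34 mm above this point; the folded bail sticks out to its -x side, which faces left and towards the robot (yaw -1.0 to -0.35).
- pail_bail (a joint): Angle of the bail about the hinge line (rad): 0 = level, sticking straight out to the pail's -x side; pi/2 = upright above the pail. Stops at -0.15 and 1.85. The hinge is stiff (0.045 N m), so the bail stays where it is left; about 1 N upward at the grip moves it (pushed level inward from the folded position it jams). It starts between -0.1 and 0.2.
- bail_grip (a point): Centre of the black round grip sleeve on the bail, which turns freely on its wire: 15 mm thick, 66 mm long along the pail's y axis, 90 mm from the hinge line. The two thin wire legs (4 mm) run from its ends to the ears at 57 mm either side of the pail's axis. Folded down, the sleeve is 30 mm or more clear of the pail's side.
- scale_pan (a point): Centre of the top face of the bench scale's round steel pan, 160 mm across, 36 mm above the table, fixed and flat, z axis up. The white scale housing under it, 205 x 165 mm, 26 mm high, carries a small black display on its -x side. It does not move. Between it and the robot's start stands a label dispenser 243 mm tall; left of the pail stand can stacks 370 mm tall.
- nut_can: Bystander: loose clear nut can with brown nuts and a white lid, 70 mm across, 45 mm high; origin at the centre of its underside.
- orange_can: Bystander: loose nut can with orange contents and a white lid, 70 mm across, 45 mm high; origin at the centre of its underside.

How it is judged:
On the way, in this order (a step that is already met when the one before it is completed fails the run):
1. the bail stands upright (within about 15 degrees) while the pail still stands on the table (value of joint pail_bail above 1.3 rad and height (world z) of pail_center below 0.06 m and angle between pail_center's own z axis and vertical below 0.15 rad), for 0.2 s.
2. the pail hangs clear of the table, held by its bail (height (world z) of pail_center above 0.09 m and horizontal distance between pail_center and scale_pan above 0.08 m and contact force between the fingers and pail_bail above 0.5 N), for 0.2 s.
At the end, for the whole second after the job is handed in: the pail stands upright (within 6 degrees) and still, wholly on the scale's pan: its axis within 36 mm of the pan's centre, its underside on the pan (within 6 mm) (horizontal distance between pail_center and scale_pan below 0.036 m and z of pail_center in the frame of scale_pan between 0.044 and 0.056 m and angle between pail_center's own z axis and vertical below 0.1 rad and linear speed of sample_pail below 0.03 m/s); the robot touches nothing.
It fails at once if the pail tips by more than about 30 degrees (angle between pail_center's own z axis and vertical above 0.52 rad).
It fails at once if the pail is dropped onto the scale (falls freely more than about 20 mm) (linear speed of sample_pail above 0.6 m/s and horizontal distance between pail_center and scale_pan below 0.12 m and contact force between the fingers and sample_pail below 0.1 N).
It fails at once if one of the two loose nut cans is pushed more than 30 mm (distance of any of nut_can, orange_can from where it was at the start of the episode above 0.03 m).
It also fails if it takes over 70 s, if anything falls off the work surface, if the arm or the gripper's body presses on something with over 40 N, if the wrist force passes 120 N, or if a joint passes its speed limit or range.

## Working session

There is one attempt and no reset: what is moved stays moved. The work goes in short steps, Python scripts to look and compute and a tool call to move; the robot and the scene stay as the last step left them, time stands still between calls to the robot, and variables do not carry over. Pictures are saved under pics/ and viewed, and the job is handed in when it is done.

Besides the shell and the picture viewer there is one more tool, called after ">>>" by a JSON object that holds its "name" and its "arguments", one argument or row to a line. step_arm: Moves the arm, as the interface text tells. Its arguments: {"type":"object","properties":{"targets":{"type":"array"},"newtons":{"type":"number"}},"required":["targets"]}

```bash
ls; mkdir -p pics
cat > h.py <<'E'
import numpy as np, cv2
from station import bot
def cam(n,save=None):
    c=bot.read_camera(n)
    if save: cv2.imwrite('pics/'+save,c['frame'][:,:,::-1])
    return c
def cloud(c):
    z=c['z_map']; f=240/np.tan(np.radians(c['fov_y'])/2)
    v,u=np.mgrid[:480,:640]
    P=np.stack([(u-c['cx'])*z/f,(v-c['cy'])*z/f,z],-1)
    W=(P-np.array(c['t']))@np.array(c['R'])
    W[z==0]=np.nan
    return W
def ray(c,u,v,h):
    f=240/np.tan(np.radians(c['fov_y'])/2); R=np.array(c['R']);t=np.array(c['t'])
    d=R.T@np.array([(u-c['cx'])/f,(v-c['cy'])/f,1]); o=-R.T@t
    return o+d*(h-o[2])/d[2]
E
python3 - <<'E'
from h import *
o=bot.get_obs(); print(o)
for n in ['side','top','wrist']:
    c=cam(n,n+'0.png'); print(n,c['fov_y'],-np.array(c['R']).T@np.array(c['t']),np.array(c['R'])[2])
    np.savez('c_'+n+'.npz',**c)
E
```

```text
pics
{'t': 0.0, 'q': array([ 1.23888226,  0.47777532,  0.02232548,  1.55649562, -0.01150399,
        1.10927596, -0.08309097]), 'joint_vel': array([-8.76842785e-05,  9.30572106e-05, -9.83255781e-04, -8.99652741e-05,
        1.88169351e-03,  3.62892432e-04,  2.06959542e-03]), 'joint_torque': array([ 7.21447268e-04, -5.96455836e+01,  1.60916727e+00, -2.81193835e+01,
        1.27077903e-02,  9.23201675e-03,  4.02650210e-05]), 'eef_pos': array([ 0.14968672, -0.65761133,  0.25232336]), 'tool_rot': array([-5.19213967e-04,  7.81661432e-01, -6.23702311e-01, -7.51207196e-04]), 'contact_force': array([-0.12045489,  0.38828321,  1.05456119]), 'torque': array([-0.0114137 ,  0.02755643,  0.02249526]), 'gripper_width': 0.995942477211361}
side 54.877449098835655 [0.2780098  0.95482676 0.55425139] [ 0.23890127 -0.83284103 -0.49930151]
top 56.940190624336715 [0.39500338 0.19694043 1.04349217] [ 0.07791666 -0.02728801 -0.99658635]
wrist 60.674357190233245 [ 0.22039693 -0.64245535  0.37260718] [-0.27876967 -0.06197779 -0.958356  ]
```

View pics/side0.png

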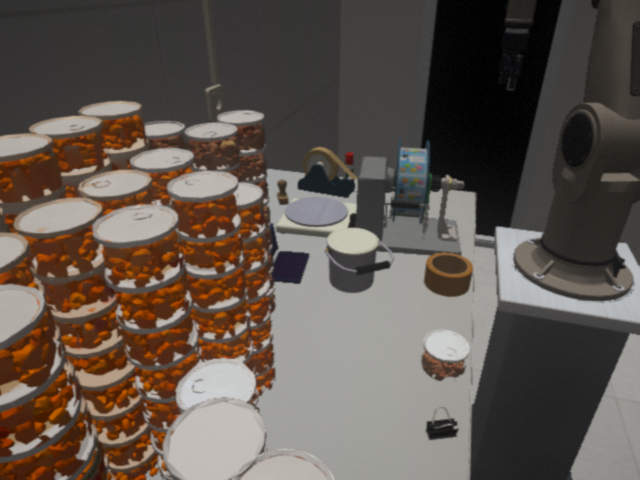

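View pics/top0.png

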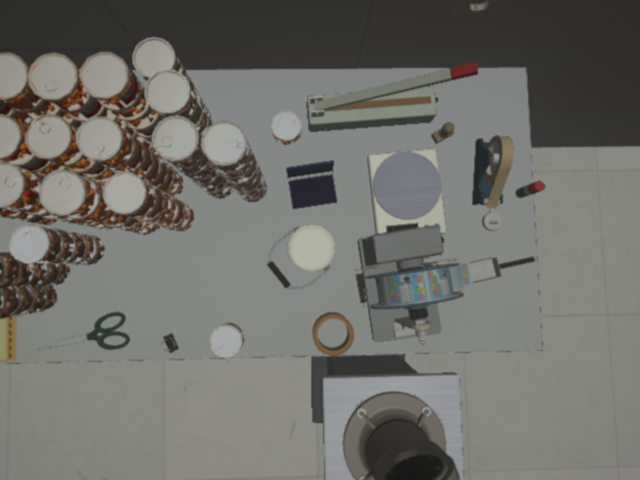

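View pics/wrist0.png

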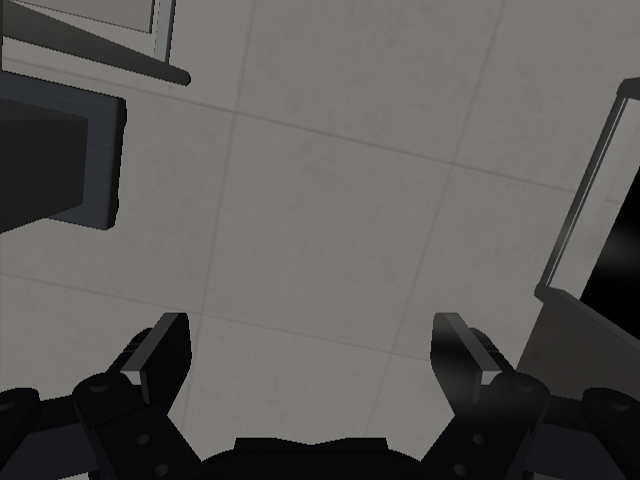

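Top view: the pail lid is at (312,248), the black sleeve at (278,274) and the pan at (407,185). The dispenser is around (410,280), and single cans are at (227,340) and (286,127). The arm starts off to the right of the bench.

Run:
```python
from h import *
c=dict(np.load('c_top.npz')); W=cloud(c); fr=c['frame'].astype(int); s=fr.sum(-1)
hsv=cv2.cvtColor(c['frame'],cv2.COLOR_RGB2HSV)
print('centre-hit', [ (p,W[p[1],p[0]].round(3)) for p in [(312,248),(278,274),(407,185),(227,340),(286,127),(410,245),(445,130),(333,333),(225,145),(315,190),(312,168),(500,160),(420,325),(370,240),(440,240),(465,275),(485,268),(520,262)]])
# lid
m=((W[...,2]>.08)&(W[...,2]<.115)).astype(np.uint8); m[:, :285]=0;m[:,340:]=0;m[:220]=0;m[280:]=0
m2=(m>0)&(fr.min(-1)>150)
def circ(m):
    cs,_=cv2.findContours(m.astype(np.uint8),0,1); k=max(cs,key=cv2.contourArea); return cv2.minEnclosingCircle(k), cv2.fitEllipse(k)
print('lid',circ(m2)); (u,v),r=circ(m2)[0]; e=circ(m2)[1]
print(ray(c,*e[0],.1), np.nanmean(W[m2],0),np.nanmedian(W[m2][:,2]))
# sleeve
b=np.zeros((480,640),bool); b[255:295,260:300]=1
g=b&(s<130); n,l,st,ce=cv2.connectedComponentsWithStats(g.astype(np.uint8)); i=1+np.argmax(st[1:,4]); g=l==i
print('sleeve',st[i],ce[i],np.nanmedian(W[g],0)); z=np.nanmedian(W[g][:,2]); print(ray(c,*ce[i],z-.004))
rr=cv2.minAreaRect(np.argwhere(g)[:,::-1].astype(np.float32)); print(rr); 
bx=cv2.boxPoints(rr); print([ray(c,*p,z).round(3) for p in bx])
# pan
p=(abs(W[...,2]-.036)<.006); p[:140]=0;p[230:]=0;p[:,:365]=0;p[:,450:]=0
p&=(fr[...,2]>fr[...,1]+3)
n,l,st,ce=cv2.connectedComponentsWithStats(p.astype(np.uint8)); i=1+np.argmax(st[1:,4]); p=l==i
e=circ(p); print('pan',st[i],e, ray(c,*e[1][0],.036))
print('R',ray(c,e[1][0][0]+e[1][1][0]/2,e[1][0][1],.036))
# dispenser tall points
t=(W[...,2]>.1); t[:,:345]=0; t[:,560:]=0; t[:215]=0;t[345:]=0
print('disp',np.nanmin(W[t],0),np.nanmax(W[t],0))
t=(W[...,2]>.1); t[:,280:]=0;print('stack min y,maxx',np.nanmin(W[t],0),np.nanmax(W[t],0))
```

```text
centre-hit [((312, 248), array([0.445, 0.179, 0.097])), ((278, 274), array([0.391, 0.253, 0.094])), ((407, 185), array([ 0.591, -0.045,  0.035])), ((227, 340), array([0.247, 0.37 , 0.042])), ((286, 127), array([0.728, 0.233, 0.045])), ((410, 245), array([ 0.443, -0.011,  0.183])), ((445, 130), array([ 0.713, -0.131,  0.058])), ((333, 333), array([ 0.251,  0.132, -0.003])), ((225, 145), array([0.594, 0.317, 0.364])), ((315, 190), array([0.588, 0.168, 0.004])), ((312, 168), array([0.631, 0.175, 0.047])), ((500, 160), array([ 0.626, -0.228,  0.118])), ((420, 325), array([ 0.287, -0.028,  0.172])), ((370, 240), array([0.456, 0.064, 0.161])), ((440, 240), array([ 0.452, -0.071,  0.182])), ((465, 275), array([ 0.381, -0.168,  0.044])), ((485, 268), array([ 0.396, -0.232,  0.001])), ((520, 262), array([ 0.408, -0.303,  0.031]))]
lid (((311.5, 247.5), 21.96598243713379), ((311.1803894042969, 247.5001678466797), (42.22625732421875, 42.84913635253906), 46.6260871887207))
[0.44593485 0.18116898 0.1       ] [0.44611871 0.18106807 0.09825931] 0.09823069638751186
sleeve [269 263   6   7  15] [271.46666667 265.86666667] [0.4081989  0.26740683 0.09358875]
[0.40847154 0.26690279 0.08958875]
((271.79998779296875, 265.8999938964844), (6.40000057220459, 3.4000000953674316), 53.13010025024414)
[array([0.412, 0.273, 0.094]), array([0.416, 0.267, 0.094]), array([0.405, 0.259, 0.094]), array([0.401, 0.265, 0.094])]
pan [ 374  152   67   66 3434] (((406.92169189453125, 185.01806640625), 33.456871032714844), ((406.9977111816406, 185.0287628173828), (64.4980697631836, 66.26512145996094), 116.06346130371094)) [ 0.59061816 -0.04450981  0.036     ]
R [ 0.58963355 -0.11983484  0.036     ]
disp [ 0.24610542 -0.11405108  0.10003334] [0.4826025  0.09391631 0.24471144]
stack min y,maxx [0.31394525 0.2357985  0.10001605] [0.90344668 0.84851698 0.41293789]
```

Run:
```python
from h import *
c=dict(np.load('c_top.npz')); W=cloud(c); s=c['frame'].astype(int).sum(-1)
im=cv2.resize(c['frame'][200:310,250:460,::-1],None,fx=3.8,fy=3.8,interpolation=cv2.INTER_NEAREST); cv2.imwrite('pics/crop.png',im)
g=np.zeros(s.shape,bool); g[255:295,260:296]=1; g&=(s<240)&(W[...,2]>.05)
n,l,st,ce=cv2.connectedComponentsWithStats(g.astype(np.uint8),connectivity=8); i=1+np.argmax(st[1:,4]); g=l==i
z=np.nanmedian(W[g][:,2]);print(st[i],ce[i],z)
rr=cv2.minAreaRect(np.argwhere(g)[:,::-1].astype(np.float32))
bx=cv2.boxPoints(rr);P=np.array([ray(c,*p,z) for p in bx]);print(P.round(3),P.mean(0))
d=np.array([.446,.181])-P.mean(0)[:2]; print('dist',np.linalg.norm(d),'yaw',np.arctan2(d[1],d[0]))
for a,b in ((0,1),(1,2)): v=P[b]-P[a];print(np.linalg.norm(v),np.arctan2(v[1],v[0]))
sd=dict(np.load('c_side.npz'));W=cloud(sd);s=sd['frame'].astype(int).sum(-1)
g=np.zeros(s.shape,bool); g[258:275,352:392]=1; g&=(s<120)
Q=W[g];print(g.sum(),np.nanmedian(Q,0),np.nanpercentile(Q[:,2],[5,95]))
v,u=np.argwhere(g).mean(0);print(u,v)
for h in (.08,.085,.09,.095): print(ray(sd,u,v,h))
```

```text
[268 262  22  26 177] [278.53107345 274.28813559] 0.09329130154916278
[[0.413 0.277 0.093]
 [0.42  0.267 0.093]
 [0.368 0.227 0.093]
 [0.361 0.237 0.093]] [0.39053791 0.25198393 0.0932913 ]
dist 0.0900819748951456 yaw -0.907541720412089
0.01254081993141957 -0.9190430341773131
0.0650622752076263 -2.489291576118363
196 [0.39350588 0.25913459 0.09055115] [0.0847517  0.09393619]
371.19897959183675 267.73979591836735
[0.39443832 0.24361349 0.08      ]
[0.39321082 0.25111176 0.085     ]
[0.39198332 0.25861003 0.09      ]
[0.39075582 0.2661083  0.095     ]
```

View pics/crop.png

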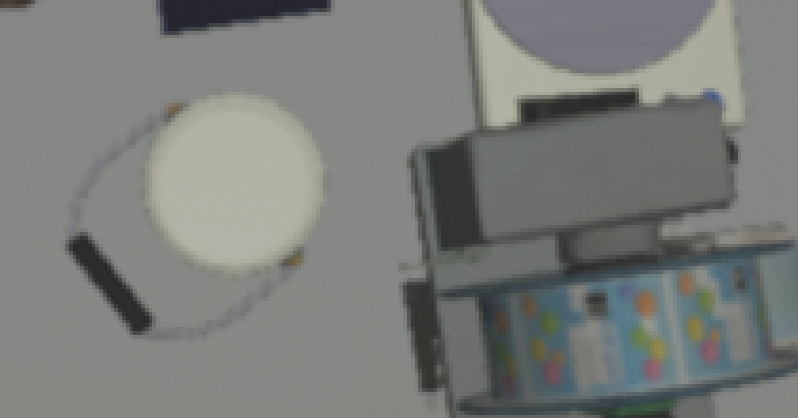

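The sleeve is at (0.3905, 0.252, 0.086): 90 mm from the pail axis with a 65 mm long side, so the sizes agree. Pail yaw is about -0.91.

Run:
```python
from h import *
c=dict(np.load('c_top.npz')); W=cloud(c).reshape(-1,3)
for p in [(.3905,.252),(.446,.181),(.54,.15),(.5906,-.0445)]:
  for h in (.115,.2,.3):
    k=W[W[:,2]>h]; d=np.linalg.norm(k[:,:2]-p,axis=1); i=np.nanargmin(d); print(p,h,d[i].round(3),k[i].round(3))
q=bot.get_obs()['tool_rot']; th=-1.347
x=np.array([np.cos(th),np.sin(th)]);y=np.array([x[1],-x[0]])
prev=np.array([.1497,-.6576])
for p in [(.45,-.55),(.62,-.3),(.62,0),(.52,.15),(.3905,.252)]:
  d=np.array(p)-prev; print(p,(d@x*1000).round(),(d@y*1000).round())
```

```text
(0.3905, 0.252) 0.115 0.158 [0.396 0.094 0.146]
(0.3905, 0.252) 0.2 0.182 [0.563 0.311 0.209]
(0.3905, 0.252) 0.3 0.183 [0.564 0.308 0.361]
(0.446, 0.181) 0.115 0.099 [0.398 0.094 0.145]
(0.446, 0.181) 0.2 0.137 [0.384 0.058 0.2  ]
(0.446, 0.181) 0.3 0.169 [0.573 0.293 0.362]
(0.54, 0.15) 0.115 0.116 [0.466 0.061 0.155]
(0.54, 0.15) 0.2 0.143 [0.584 0.286 0.362]
(0.54, 0.15) 0.3 0.143 [0.584 0.286 0.362]
(0.5906, -0.0445) 0.115 0.108 [ 0.483 -0.052  0.176]
(0.5906, -0.0445) 0.2 0.189 [ 0.404 -0.077  0.218]
(0.5906, -0.0445) 0.3 0.328 [0.598 0.283 0.359]
(0.45, -0.55) -38.0 -317.0
(0.62, -0.3) -244.0 -538.0
(0.62, 0) -537.0 -605.0
(0.52, 0.15) -705.0 -540.0
(0.3905, 0.252) -833.0 -437.0
```

>>> {"name": "step_arm", "arguments": {
  "targets": [
    [0, 0, -80, 0, 0.3],
    [0, 0, -150, 0, 0.6],
    [0, 0, -170, 0, 0.6],
    [0, 0, -170, 0, 0.6],
    [0, 0, -170, 0, 0.6],
    [-38, -317, -170, 0, 0.6],
    [-38, -317, -170, 0, 0.6],
    [-38, -317, -170, 0, 0.6],
    [-38, -317, -170, 0, 0.6],
    [-38, -317, -170, 0, 0.6],
    [-38, -317, -170, 0, 0.6],
    [-38, -317, -170, 0, 0.6],
    [-38, -317, -170, 0, 0.6],
    [-244, -538, -170, 0, 0.6],
    [-244, -538, -170, 0, 0.6],
    [-244, -538, -170, 0, 0.6],
    [-244, -538, -170, 0, 0.6],
    [-244, -538, -170, 0, 0.6],
    [-244, -538, -170, 0, 0.6],
    [-244, -538, -170, 0, 0.6]
  ],
  "newtons": 40
}}

```text
t: 1.82
eef_pos: [0.6151, -0.3077, 0.4229]
tool_rot: [0.0, 0.782, -0.624, -0.0]
contact_force: [1.0, -0.5, 0.2]
gripper_width: 0.395
```

```bash
cat >> h.py <<'E'
def goto(*pts):
    from scipy.spatial.transform import Rotation as Ro
    o=bot.get_obs(); q=o['tool_rot']; M=Ro.from_quat([q[1],q[2],q[3],q[0]]).as_matrix()
    print('eef',o['eef_pos'].round(4),'yaw',np.arctan2(M[1,0],M[0,0]),'z',M[:,2].round(3),'F',o['contact_force'].round(2),'w',round(o['gripper_width'],3),'t',o['t'],'q',o['q'].round(2))
    for p in pts: print(p,(M.T@(np.array(p)-o['eef_pos'])*1000).round(1))
E
python3 -c "
from h import *
goto((.62,0,.42),(.52,.15,.42),(.3905,.252,.42),(.3905,.252,.25))"
```

```text
eef [ 0.6151 -0.3077  0.4229] yaw -1.3471049033006872 z [-0.  0. -1.] F [ 1.02 -0.45  0.19] w 0.395 t 1.8167 q [ 0.47  0.42 -0.15  1.27  0.06  1.46 -1.02]
(0.62, 0, 0.42) [-298.9  -73.1    2.9]
(0.52, 0.15, 0.42) [-467.4   -8.8    3. ]
(0.3905, 0.252, 0.42) [-595.5   94.8    3. ]
(0.3905, 0.252, 0.25) [-595.5   94.7  173. ]
```

>>> {"name": "step_arm", "arguments": {
  "targets": [
    [-295, -66, 0, 0, 0.6],
    [-295, -66, 0, 0, 0.6],
    [-295, -66, 0, 0, 0.6],
    [-295, -66, 0, -6, 0.6],
    [-295, -66, 0, -12, 0.6],
    [-295, -66, 0, -18, 0.6],
    [-295, -66, 0, -25, 0.6],
    [-295, -66, 0, -25, 0.6],
    [-462, 0, 0, -25, 0.6],
    [-462, 0, 0, -25, 0.6],
    [-462, 0, 0, -25, 0.6],
    [-462, 0, 0, -25, 0.6],
    [-462, 0, 0, -25, 0.6],
    [-590, 102, 0, -25, 0.6],
    [-590, 102, 0, -25, 0.6],
    [-590, 102, 0, -25, 0.6],
    [-590, 102, 0, -25, 0.6],
    [-590, 102, 50, -25, 0.6],
    [-590, 102, 100, -25, 0.6],
    [-590, 102, 100, -25, 0.6]
  ]
}}

```text
t: 3.48
eef_pos: [0.3817, 0.2417, 0.3189]
tool_rot: [0.002, 0.898, -0.439, -0.001]
contact_force: [-0.2, -0.0, -1.6]
gripper_width: 0.402
```

>>> {"name": "step_arm", "arguments": {
  "targets": [
    [0, 0, 0, 0, 0.65],
    [0, 0, 0, 0, 0.65],
    [0, 0, 0, 0, 0.65]
  ]
}}

```text
t: 3.73
eef_pos: [0.3849, 0.2437, 0.3248]
tool_rot: [-0.001, 0.898, -0.44, 0.0]
contact_force: [-0.5, 0.5, 0.3]
gripper_width: 0.347
```

```bash
python3 -c "
from h import *
goto((.3905,.252,.089))
c=cam('wrist','w1.png');np.savez('c_w1.npz',**c)
c=cam('top','t1.png')"
```

```text
eef [0.3849 0.2437 0.3248] yaw -0.9111554055760025 z [ 0.002  0.001 -1.   ] F [-0.47  0.54  0.34] w 0.347 t 3.7333 q [-0.14  0.08 -0.59  1.93  0.05  1.14 -1.66]
(0.3905, 0.252, 0.089) [ -3.1  -9.  235.8]
```

View pics/w1.png

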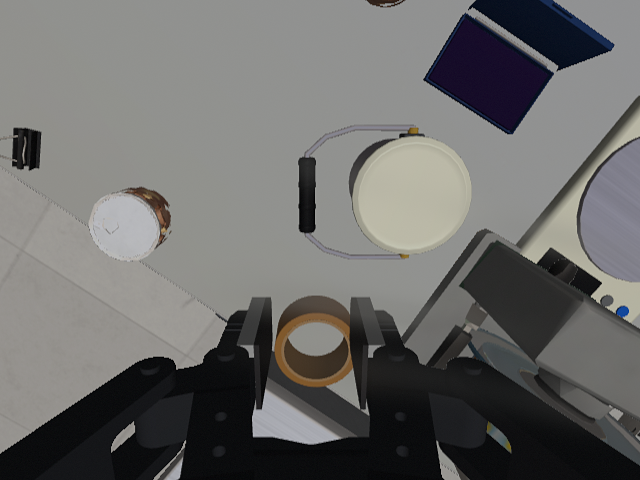

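The wrist view shows the sleeve at (307,195), upright in the image and so square to the jaws. The lid is at (411,195) and the loose can at (125,225). I'll cross-check the position from this view.

```bash
python3 -c "
from h import *
c=dict(np.load('c_w1.npz')); W=cloud(c); s=c['frame'].astype(int).sum(-1)
g=np.zeros(s.shape,bool); g[145:245,292:325]=1; g&=s<110
n,l,st,ce=cv2.connectedComponentsWithStats(g.astype(np.uint8)); i=1+np.argmax(st[1:,4]); g=l==i
rr=cv2.minAreaRect(np.argwhere(g)[:,::-1].astype(np.float32));print(rr,np.nanmedian(W[g],0),np.nanmax(W[g][:,2]))
print(ray(c,*rr[0],.088))
P=np.array([ray(c,*p,.087) for p in cv2.boxPoints(rr)]);print(P.round(4))
for a,b in ((0,1),(1,2)): v=P[b]-P[a];print(np.linalg.norm(v),np.arctan2(v[1],v[0]))
fr=c['frame'];m=np.zeros(s.shape,np.uint8);m[125:265,340:480]=1;m&=(abs(W[...,2]-.1)<.008)&(fr.min(-1)>120)
cs,_=cv2.findContours(m,0,1);k=max(cs,key=cv2.contourArea);e=cv2.fitEllipse(k);print(e,ray(c,*e[0],.1),np.nanmedian(W[m>0][:,2]))
"
```

```text
((307.0, 195.0), (74.0, 16.0), 90.0) [0.38717171 0.24882483 0.09297627] 0.09663391143151544
[0.39132095 0.25199406 0.088     ]
[[0.4123 0.2769 0.087 ]
 [0.4207 0.266  0.087 ]
 [0.3689 0.2256 0.087 ]
 [0.3601 0.237  0.087 ]]
0.013729249089418397 -0.9109715998945334
0.06569243089880954 -2.4786679700979106
((411.8763427734375, 194.6646270751953), (112.98382568359375, 122.1427001953125), 49.39027786254883) [0.44776544 0.18308176 0.1       ] 0.09815222814099202
```

>>> {"name": "step_arm", "arguments": {
  "targets": [
    [-3, -9, 40, 0, 0.65],
    [-3, -9, 80, 0, 0.65],
    [-3, -9, 110, 0, 0.65],
    [-3, -9, 110, 0, 0.65],
    [-3, -9, 110, 0, 0.65],
    [-3, -9, 110, 0, 0.65]
  ]
}}

```text
t: 4.33
eef_pos: [0.3905, 0.2521, 0.2156]
tool_rot: [-0.001, 0.898, -0.44, 0.001]
contact_force: [0.8, 0.3, 0.6]
gripper_width: 0.35
```

```bash
python3 -c "
from h import *
goto((.391,.252,.089))"
```

```text
eef [0.3905 0.2521 0.2156] yaw -0.9108908634076527 z [ 0.003  0.002 -1.   ] F [0.79 0.3  0.57] w 0.35 t 4.3333 q [-0.18  0.23 -0.59  2.05  0.16  0.9  -1.77]
(0.391, 0.252, 0.089) [4.000e-01 1.000e-01 1.266e+02]
```

>>> {"name": "step_arm", "arguments": {
  "targets": [
    [0, 0, 40, 0, 0.65],
    [0, 0, 75, 0, 0.65],
    [0, 0, 100, 0, 0.65],
    [0, 0, 115, 0, 0.65],
    [0, 0, 126, 0, 0.65],
    [0, 0, 126, 0, 0.65],
    [0, 0, 126, 0, 0.65]
  ]
}}

```text
t: 4.92
eef_pos: [0.3904, 0.2519, 0.0887]
tool_rot: [-0.001, 0.898, -0.44, 0.001]
contact_force: [0.0, 0.2, 0.3]
gripper_width: 0.348
```

```bash
python3 -c "
from h import *
goto((.391,.252,.089))
c=cam('wrist','w2.png')"
```

```text
eef [0.3904 0.2519 0.0887] yaw -0.910940253169332 z [ 0.002  0.001 -1.   ] F [0.04 0.19 0.26] w 0.348 t 4.9167 q [-0.28  0.43 -0.51  2.15  0.35  0.63 -1.94]
(0.391, 0.252, 0.089) [ 0.2 -0.5 -0.3]
```

View pics/w2.png

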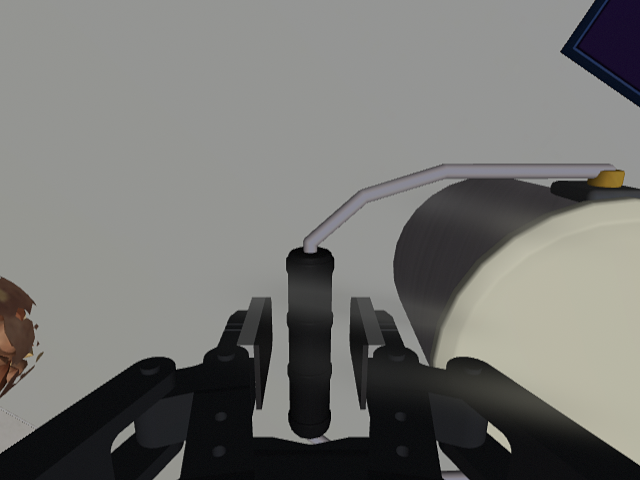

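The sleeve (column 310) lies centrally between the pads, and the lid is clear of the right finger. Closing.

>>> {"name": "step_arm", "arguments": {
  "targets": [
    [0, 0, 0, 0, 1],
    [0, 0, 0, 0, 1],
    [0, 0, 0, 0, 1],
    [0, 0, 0, 0, 1],
    [0, 0, 0, 0, 1],
    [0, 0, 0, 0, 1]
  ],
  "newtons": 40
}}

```text
t: 5.47
eef_pos: [0.3896, 0.2514, 0.0876]
tool_rot: [-0.0, 0.898, -0.44, 0.0]
contact_force: [0.4, 1.8, -0.4]
gripper_width: 0.147
```

```bash
python3 -c "
from h import *
goto()
for a in np.arange(.02,1.56,.14): print(a.round(2),90*(np.cos(.02)-np.cos(a)).round(3),(-90*(np.sin(a)-np.sin(.02))).round(1))"
```

```text
eef [0.3896 0.2514 0.0876] yaw -0.9104734121775497 z [ 0.001  0.001 -1.   ] F [ 0.44  1.82 -0.38] w 0.147 t 5.4667 q [-0.28  0.43 -0.51  2.16  0.35  0.63 -1.94]
0.02 0.0 -0.0
0.16 1.17 -12.5
0.3 3.96 -24.8
0.44 8.55 -36.5
0.58 14.67 -47.5
0.72 22.32 -57.5
0.86 31.229999999999997 -66.4
1.0 41.31 -73.9
1.14 52.379999999999995 -80.0
1.28 64.17 -84.4
1.42 76.5 -87.2
```

>>> {"name": "step_arm", "arguments": {
  "targets": [
    [0, 0, -6, 0, 1],
    [1, 0, -12, 0, 1],
    [2, 0, -18, 0, 1],
    [4, 0, -25, 0, 1],
    [6, 0, -31, 0, 1],
    [8, 0, -36, 0, 1],
    [11, 0, -42, 0, 1],
    [14, 0, -47, 0, 1],
    [18, 0, -52, 0, 1],
    [22, 0, -57, 0, 1],
    [22, 0, -57, 0, 1]
  ]
}}

```text
t: 6.38
eef_pos: [0.4036, 0.2334, 0.1453]
tool_rot: [-0.001, 0.898, -0.44, 0.0]
contact_force: [-2.4, 0.5, 2.6]
gripper_width: 0.148
```

```bash
python3 -c "
from h import *
goto()
c=cam('wrist','w3.png');cam('side','s3.png')
"
```

```text
eef [0.4036 0.2334 0.1453] yaw -0.9119876107303474 z [ 0.001  0.001 -1.   ] F [-2.39  0.45  2.57] w 0.148 t 6.3833 q [-0.19  0.33 -0.55  2.11  0.25  0.76 -1.81]
```

View pics/s3.png

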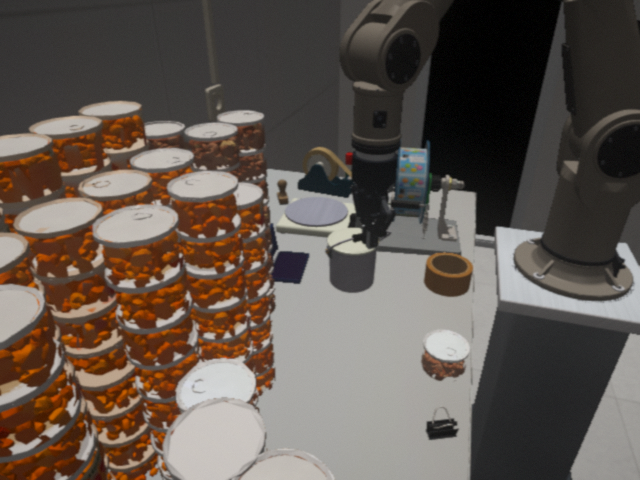

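View pics/w3.png

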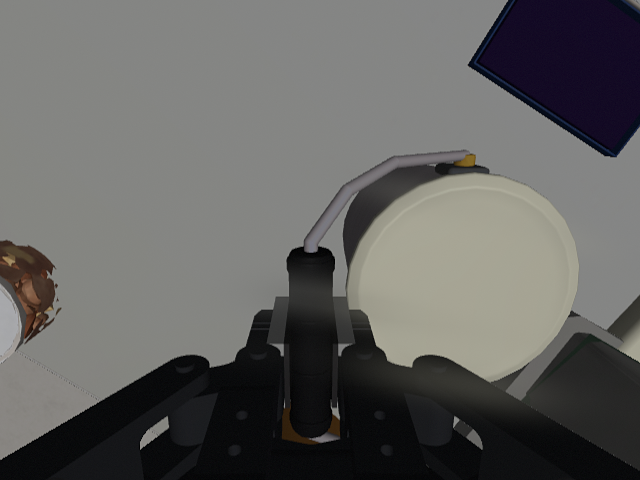

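Pail still upright, bail partway up. Continuing the arc.

>>> {"name": "step_arm", "arguments": {
  "targets": [
    [4, 0, -4, 0, 1],
    [9, 0, -9, 0, 1],
    [14, 0, -13, 0, 1],
    [19, 0, -17, 0, 1],
    [25, 0, -20, 0, 1],
    [30, 0, -23, 0, 1],
    [36, 0, -25, 0, 1],
    [42, 0, -27, 0, 1],
    [48, 0, -29, 0, 1],
    [54, 0, -30, 0, 1],
    [60, 0, -30, 0, 1],
    [66, 0, -30, 0, 1],
    [66, 0, -30, 0, 1],
    [66, 0, -30, 0, 1],
    [66, 0, -30, 0, 1],
    [66, 0, -30, 0, 1]
  ]
}}

```text
t: 7.82
eef_pos: [0.4442, 0.1808, 0.1752]
tool_rot: [0.0, 0.898, -0.44, 0.001]
contact_force: [-0.9, -1.7, 10.3]
gripper_width: 0.148
```

```bash
python3 -c "
from h import *
goto()
c=cam('wrist','w4.png');cam('side','s4.png')
W=cloud(c);np.savez('c_w4.npz',**c)
fr=c['frame'];m=((abs(W[...,2]-.1)<.03)&(fr.min(-1)>120));P=W[m];P=P[np.linalg.norm(P[:,:2]-[.446,.182],axis=1)<.05]
print(len(P),np.median(P,0)); A=np.c_[P[:,:2]-[.446,.182],np.ones(len(P))];print(np.linalg.lstsq(A,P[:,2],rcond=None)[0])
"
```

```text
eef [0.4442 0.1808 0.1752] yaw -0.9114913233313142 z [ 0.001 -0.001 -1.   ] F [-0.94 -1.73 10.28] w 0.148 t 7.8167 q [-0.06  0.3  -0.54  2.06  0.21  0.83 -1.63]
20009 [0.45728336 0.19293037 0.09822532]
[ 0.00030472 -0.00063849  0.09826847]
```

View pics/s4.png

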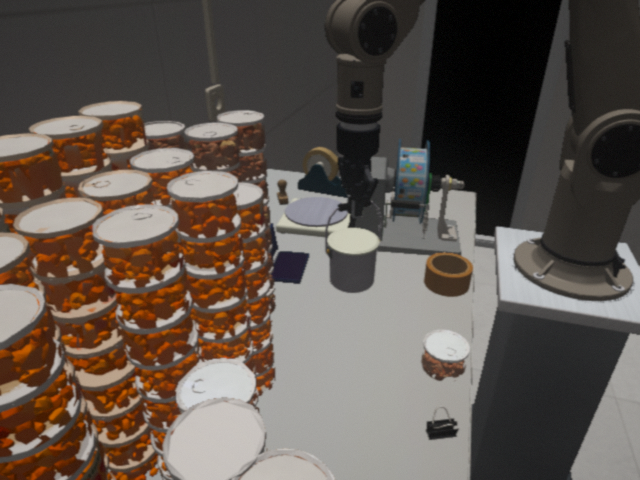

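View pics/w4.png

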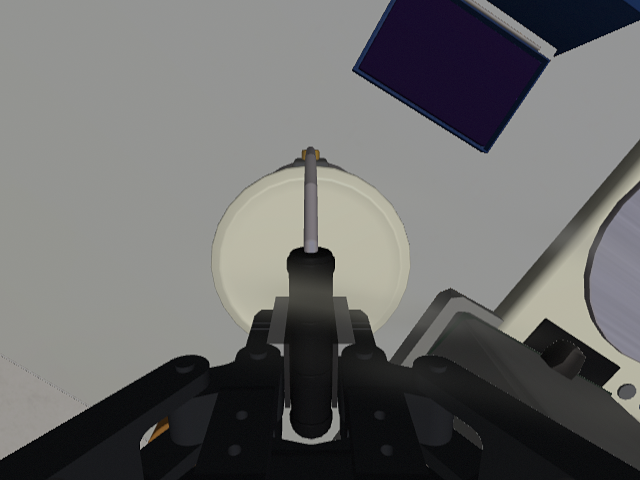

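The bail stands upright. The lid is level and at its old height, with a slight downward press. Lifting.

>>> {"name": "step_arm", "arguments": {
  "targets": [
    [0, 0, -4, 0, 1],
    [0, 0, -9, 0, 1],
    [0, 0, -16, 0, 1],
    [0, 0, -24, 0, 1],
    [0, 0, -33, 0, 1],
    [0, 0, -43, 0, 1],
    [0, 0, -53, 0, 1],
    [0, 0, -63, 0, 1],
    [0, 0, -72, 0, 1],
    [0, 0, -80, 0, 1],
    [0, 0, -86, 0, 1],
    [0, 0, -90, 0, 1],
    [0, 0, -90, 0, 1],
    [0, 0, -90, 0, 1],
    [0, 0, -90, 0, 1],
    [0, 0, -90, 0, 1],
    [0, 0, -90, 0, 1]
  ],
  "newtons": 60
}}

```text
t: 9.33
eef_pos: [0.443, 0.1814, 0.2639]
tool_rot: [0.0, 0.898, -0.44, -0.0]
contact_force: [-0.1, 0.6, -3.3]
gripper_width: 0.141
```

```bash
python3 -c "
from h import *
goto((.54,.15,.263),(.590,.05,.263),(.5906,-.0445,.263))
c=cam('wrist','w5.png');cam('side','s5.png')
W=cloud(c)
fr=c['frame'];m=((abs(W[...,2]-.188)<.02)&(fr.min(-1)>120));P=W[m]
print(len(P),np.median(P,0)); A=np.c_[P[:,:2]-[.446,.182],np.ones(len(P))];print(np.linalg.lstsq(A,P[:,2],rcond=None)[0])
"
```

```text
eef [0.443  0.1814 0.2639] yaw -0.9105883173016915 z [-0.001 -0.    -1.   ] F [-0.13  0.58 -3.31] w 0.141 t 9.3333 q [-0.01  0.19 -0.56  1.97  0.12  1.02 -1.54]
(0.54, 0.15, 0.263) [ 84.3 -57.4   0.8]
(0.59, 0.05, 0.263) [193.9 -35.5   0.8]
(0.5906, -0.0445, 0.263) [268.9  22.    0.8]
20565 [0.45586379 0.19301447 0.1865538 ]
[-0.00240395 -0.00047433  0.18659673]
```

View pics/w5.png

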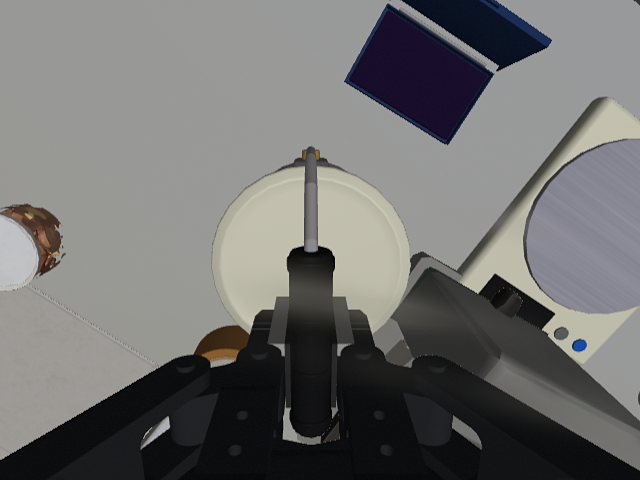

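View pics/s5.png

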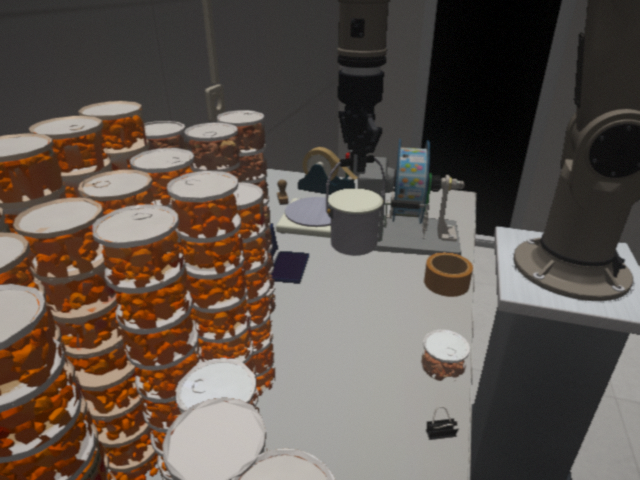

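The pail hangs level, 88 mm up. Carrying it gently around the dispenser.

>>> {"name": "step_arm", "arguments": {
  "targets": [
    [2, -1, 0, 0, 1],
    [6, -4, 0, 0, 1],
    [12, -8, 0, 0, 1],
    [20, -13, 0, 0, 1],
    [28, -19, 0, 0, 1],
    [37, -25, 0, 0, 1],
    [46, -31, 0, 0, 1],
    [55, -37, 0, 0, 1],
    [64, -42, 0, 0, 1],
    [74, -46, 0, 0, 1],
    [84, -49, 0, 0, 1],
    [94, -51, 0, 0, 1],
    [105, -51, 0, 0, 1],
    [116, -50, 0, 0, 1],
    [127, -48, 0, 0, 1],
    [138, -46, 0, 0, 1],
    [149, -43, 0, 0, 1],
    [160, -40, 0, 0, 1],
    [171, -36, 0, 0, 1],
    [182, -31, 0, 0, 1]
  ]
}}

```text
t: 11.1
eef_pos: [0.5796, 0.0557, 0.2643]
tool_rot: [-0.0, 0.898, -0.44, 0.0]
contact_force: [-0.1, -0.0, -3.4]
gripper_width: 0.142
```

>>> {"name": "step_arm", "arguments": {
  "targets": [
    [10, 6, 0, 0, 1],
    [20, 12, 0, 0, 1],
    [30, 18, 0, 0, 1],
    [40, 25, 0, 0, 1],
    [50, 32, 0, 0, 1],
    [59, 38, 0, 0, 1],
    [67, 43, 0, 0, 1],
    [74, 47, 0, 0, 1],
    [80, 50, 0, 0, 1],
    [84, 52, 0, 0, 1],
    [86, 53, 0, 0, 1],
    [87, 53, 0, 0, 1],
    [87, 53, 0, 0, 1],
    [87, 53, 0, 0, 1],
    [87, 53, 0, 0, 1],
    [87, 53, 0, 0, 1],
    [87, 53, 0, 0, 1],
    [87, 53, 0, 0, 1],
    [87, 53, 0, 0, 1],
    [87, 53, 0, 0, 1]
  ]
}}

```text
t: 12.77
eef_pos: [0.5908, -0.0445, 0.2643]
tool_rot: [0.0, 0.898, -0.44, 0.0]
contact_force: [-0.6, -0.5, -3.2]
gripper_width: 0.144
```

```bash
python3 -c "
from h import *
goto((.5906,-.0445,.263))
c=cam('wrist','w6.png');s=cam('top','t6.png');cam('side','s6.png')
W=cloud(c)
fr=c['frame'];m=((abs(W[...,2]-.188)<.02)&(fr.min(-1)>120));P=W[m]
print(len(P),np.median(P,0)); A=np.c_[P[:,:2]-[.59,-.045],np.ones(len(P))];print(np.linalg.lstsq(A,P[:,2],rcond=None)[0])
E=P[:,:2]; k=cv2.convexHull(E.astype(np.float32))[:,0]
from scipy.optimize import least_squares
f=lambda p:np.hypot(*(k-p).T)-.0515
print(least_squares(f,[.59,-.045],loss='soft_l1',f_scale=.001).x, 'far rim')
"
```

```text
eef [ 0.5908 -0.0445  0.2643] yaw -0.910640532022027 z [-0. -0. -1.] F [-0.61 -0.49 -3.2 ] w 0.144 t 12.7667 q [ 0.3   0.36 -0.42  1.72  0.16  1.09 -1.08]
(0.5906, -0.0445, 0.263) [-0.1  0.2  1.3]
26614 [ 0.59444651 -0.02526249  0.18668221]
[ 0.02678052 -0.01043381  0.18670558]
[ 0.59109521 -0.04449341] far rim
```

View pics/w6.png

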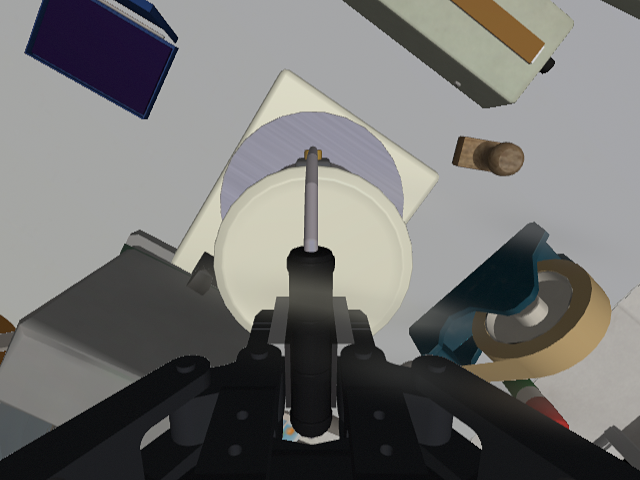

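View pics/s6.png

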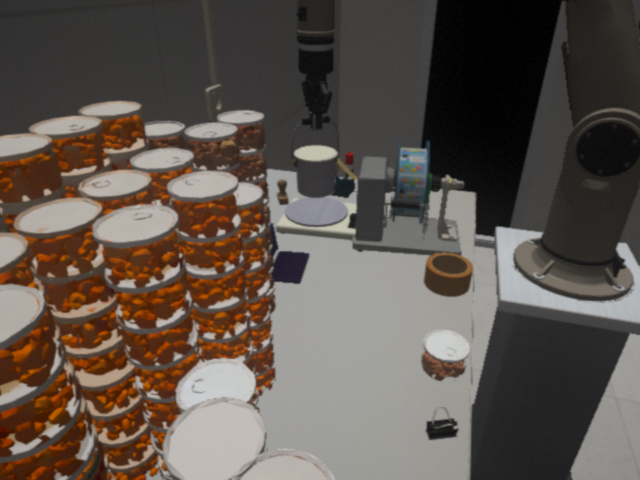

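The pail is centred over the pan (lid axis within 1 mm of it), with a residual tilt of about 1.6° and the underside at z≈0.0885. I'll lower about 53 mm, slowly.

>>> {"name": "step_arm", "arguments": {
  "targets": [
    [0, 0, 2, 0, 1],
    [0, 0, 6, 0, 1],
    [0, 0, 11, 0, 1],
    [0, 0, 17, 0, 1],
    [0, 0, 23, 0, 1],
    [0, 0, 29, 0, 1],
    [0, 0, 34, 0, 1],
    [0, 0, 39, 0, 1],
    [0, 0, 42, 0, 1],
    [0, 0, 45, 0, 1],
    [0, 0, 47, 0, 1],
    [0, 0, 49, 0, 1],
    [0, 0, 51, 0, 1],
    [0, 0, 52, 0, 1],
    [0, 0, 53, 0, 1],
    [0, 0, 54, 0, 1],
    [0, 0, 54, 0, 1],
    [0, 0, 54, 0, 1],
    [0, 0, 54, 0, 1]
  ]
}}

```text
t: 14.5
eef_pos: [0.5914, -0.0447, 0.2115]
tool_rot: [-0.0, 0.898, -0.44, 0.001]
contact_force: [-1.7, -1.9, 5.7]
gripper_width: 0.142
```

```bash
cat > chk.py <<'E'
from h import *
import sys
goto()
c=cam('wrist',sys.argv[1])
W=cloud(c)
fr=c['frame'];m=((abs(W[...,2]-.136)<.015)&(fr.min(-1)>120));P=W[m];P=P[np.hypot(*(P[:,:2]-[.59,-.045]).T)<.075]
A=np.c_[P[:,:2]-[.59,-.045],np.ones(len(P))];print('tilt,h',np.linalg.lstsq(A,P[:,2],rcond=None)[0])
k=cv2.convexHull(P[:,:2].astype(np.float32))[:,0]
from scipy.optimize import least_squares
print(least_squares(lambda p:np.hypot(*(k-p).T)-.0515,[.59,-.045],loss='soft_l1',f_scale=.001).x)
E
python3 chk.py w7.png
```

```text
eef [ 0.5914 -0.0447  0.2115] yaw -0.910985396128374 z [ 0.002 -0.001 -1.   ] F [-1.75 -1.91  5.68] w 0.142 t 14.5 q [ 0.28  0.42 -0.41  1.78  0.19  0.98 -1.11]
tilt,h [-0.003045   -0.00111997  0.13437505]
[ 0.5917388  -0.04441514]
```

Seated: lid height 0.134, tilt 0.2°, centre within 1.5 mm. Releasing and retreating straight up.

>>> {"name": "step_arm", "arguments": {
  "targets": [
    [0, 0, 0, 0, 0.8],
    [0, 0, 0, 0, 0.7],
    [0, 0, 0, 0, 0.6],
    [0, 0, 0, 0, 0.5],
    [0, 0, 0, 0, 0.5],
    [0, 0, 0, 0, 0.5],
    [0, 0, -10, 0, 0.5],
    [0, 0, -25, 0, 0.5],
    [0, 0, -45, 0, 0.5],
    [0, 0, -70, 0, 0.5],
    [0, 0, -100, 0, 0.5],
    [0, 0, -130, 0, 0.5],
    [0, 0, -150, 0, 0.5],
    [0, 0, -150, 0, 0.5],
    [0, 0, -150, 0, 0.5],
    [0, 0, -150, 0, 0.5]
  ]
}}

```text
t: 15.88
eef_pos: [0.5904, -0.0445, 0.36]
tool_rot: [0.0, 0.898, -0.44, -0.0]
contact_force: [-0.1, -0.1, -0.5]
gripper_width: 0.496
```

```bash
python3 chk.py w8.png; python3 -c "
from h import *
cam('side','s8.png');cam('top','t8.png')"
```

```text
eef [ 0.5904 -0.0445  0.36  ] yaw -0.9106204701673972 z [-0.001 -0.    -1.   ] F [-0.09 -0.1  -0.53] w 0.496 t 15.8833 q [ 0.3   0.29 -0.42  1.6   0.12  1.28 -1.05]
tilt,h [0.00055889 0.00033977 0.13415309]
[ 0.5913363  -0.04468571]
```

View pics/w8.png

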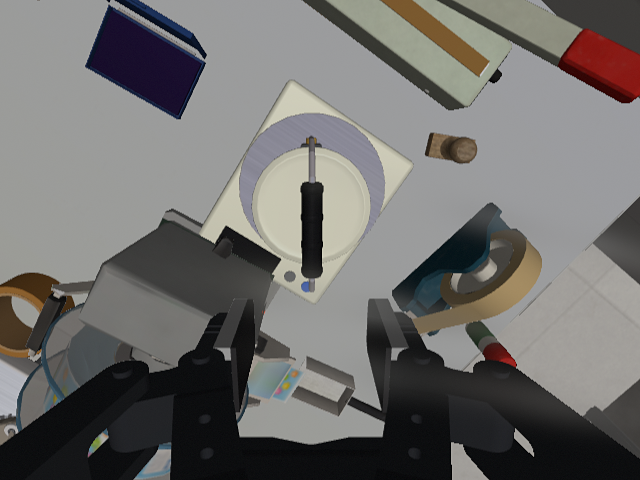

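View pics/s8.png

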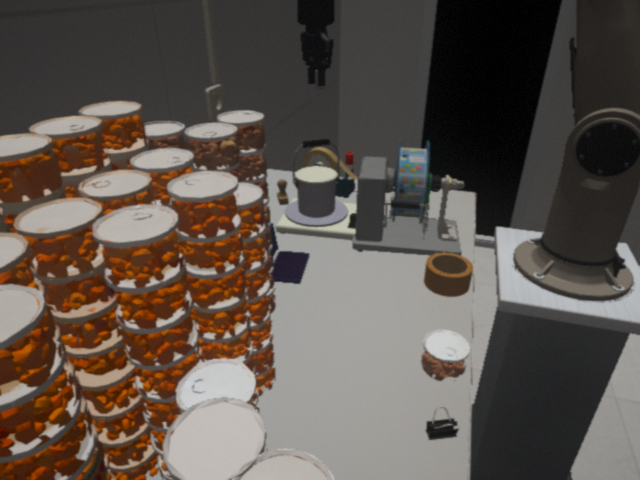

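View pics/t8.png

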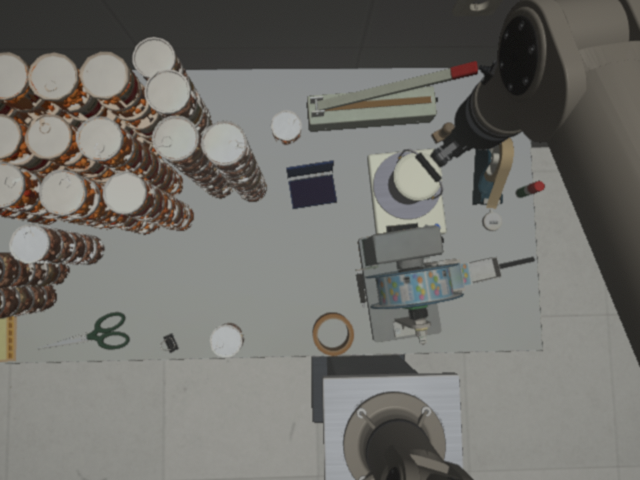

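The pail stands level on the pan and the bail is still upright. The gripper is clear, and both single cans are unmoved at top-view pixels (227,340) and (286,127).

```bash
python3 -c "
from h import *
print(bot.hand_in())"
```

```text
the job is handed in; nothing more can be done
None
```

The pail now stands on the scale's pan, released and level. I handed the job in at about 16 s; no verdict is reported.

I gripped the sleeve, swung the bail upright about its hinge while the pail stayed on the table, and lifted the pail about 88 mm. I then carried it around the dispenser, lowered it onto the pan, let go and backed straight up.

- **Position:** the pail's axis is within about 1 mm of the pan's centre. The lid is at 0.134 m, which matches standing flat on the 36 mm pan, given the lid read 0.098 m on the table.
- **Tilt:** under 0.1° after release. It swung to about 1.6° just before lowering.
- **Robot clear:** the TCP is at z 0.36 with the outside force near zero.
- **Nut cans:** both show at the same pixels as at the start in the top view.

The depth camera reads the 100 mm lid about 2 mm low throughout, which is within the stated calibration. No check failed or disagreed.

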